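# Load a jar through a sprung gate

## Task

Stand the red-lidded jar at the flared mouth of the metal loading lane and slide it in on the bench, not lifted over, through the two sprung gate leaves until it meets the rubber end pad. How far out the pad is set is unknown, so feel for it: press the jar gently home until the sprung pad gives a few millimetres, stay a good half second, and never push the jar against any part of the lane with more than 15 N. Leave it standing in the bay, the gate shut behind it and the other things undisturbed.

Things in the scene. Friction and masses are not known exactly. Their poses are not given: they have to be found in the camera images.
- jar_center (a point): Centre (40 mm over the underside) of the full white screw-top jar with a red lid, standing on the bench left of the lane, loose, z up: round, 80 mm tall, body 62 mm in diameter up to 60 mm, lid 65 mm from 60 to 80 mm, about 0.25 kg. Grip it round the body or lid.
- lane: Fixed aluminium loading lane, open-topped and floorless (the jar slides on the bench). Origin: on the bench, mid-width, in the plane of the shut gate; +x is the way in, +y its left, z up. Entry rails, 55 mm high, 76 mm apart inside, from x = -60 to -5 mm; hinge posts at the gate 62 mm high; behind it a bay 92 mm wide, walls 55 mm high, to x = 195 mm. 130 mm wide outside.
- gate_left (a joint): Left (+y) gate leaf: upright steel plate 39 mm wide, 7 to 57 mm above the bench, upright hinge at (0, +42) mm in the lane. Rad: 0 shut, grows to 1.7 as it swings inwards (+x). A spring drives it shut: 0.06 Nm when shut, 0.10 Nm at right angles (1.5 to 3 N at its tip).
- gate_right (a joint): Right (-y) gate leaf, mirror image, hinge at (0, -42) mm, same values. The shut leaves leave a slit of about 4 mm. They swing shut only when neither jar nor fingers are in their way (jar centre 62 mm or more past the gate plane).
- stop: Fixed end plate, 10 x 100 x 55 mm, origin on the bench at x = +200 mm in the lane, same axes. It carries a clamped rod (which sticks out up to 42 mm behind) with a round rubber pad, 34 mm in diameter, centre 36 mm up, facing the gate. The rod is set at random and not measured; the clamp holds far more than 15 N. The pad is sprung, 1.2 N per mm, 14 mm travel, then hard.
- pad_zone (a point): Fixed point in the bay 36 mm above the bench, in the middle of the range in which the face of the free pad may lie: 142.5 mm past the gate, the true face up to 16 mm nearer or farther along the lane. So the seated jar has its centre 95 to 126 mm past the gate.
- mouth (a point): Middle of the lane's open mouth, on the bench, 92 mm before the gate: here the rails have flared to about 108 mm apart inside (76 mm apart from 60 mm before the gate on). The bench in front of it is free.
- amber_bottle: Brown bottle, 62 mm in diameter, 126 mm tall; origin at its underside's centre. Bystander: leave it alone.
- blue_cap_bottle: Clear bottle with a cap, 56 mm in diameter, 101 mm tall, left of the jar; origin at its underside's centre. Bystander: leave it alone.
- lidded_crucible: Cream lidded crucible, 50 mm in diameter, 57 mm tall; origin at its underside's centre. Bystander: leave it alone.
- vial: Small clear vial, 21 mm in diameter, 49 mm tall, beyond the lane; origin at its underside's centre. Bystander: leave it alone.
- tape_roll: Roll of tape lying flat, 68 mm in diameter, 19 mm high, right of the lane; origin at its underside's centre. Bystander: leave it alone.
- timer: White bench timer, 62x66x19 mm, left, near the front edge; origin at its underside's centre. Bystander: leave it alone.
- beaker: Glass beaker, 62x72x72 mm, behind the lane; origin at its underside's centre. Bystander: leave it alone.

How it is judged:
By the outcome, as a careful person would: the job done as asked, in the order asked, and still so for the second after the job is handed in, with the robot touching nothing.
It also fails if it takes over 67 s, if anything falls off the work surface, if the arm or the gripper's body presses on something with over 40 N, if the wrist force passes 120 N, or if a joint passes its speed limit or range.

## Robot

A 7-joint arm with a two-finger parallel gripper is mounted at the origin on a cart in front of the work surface, level with it; the furniture and walls round the work are solid. World frame = base frame: x ahead of the robot, y to its left, z up, the work surface at z = 0. Lengths are in m, angles in rad, forces in N, time in s.
With the tool pointing down it reaches from about 0.4 to 0.925 m from the base axis. Payload 5.6 kg.
Tool frame: the origin (TCP) lies at the very end of the fingers, on their centre line; the grasp point (between the pads) lies 19 mm behind it (env.grasp_offset is the distance from the TCP to the grasp point, in m); z points along the fingers, y is the direction in which the jaws open and shut (so a half turn about z gives the same grasp; the last joint's range is limited). The gripper opens to 85 mm and grips with 20 to 120 N. Pads are 22 mm wide; open, the fingers measure 114 mm over their backs; the gripper's body (76 mm by 85 mm) begins 54 mm behind the grasp point. The pads swing forward as they close: fully open they stand 13 mm farther back than shut.
Start: joints at [-1.251, 0.468, -0.012, 1.603, 0.006, 1.071, -0.056], TCP at [0.231, 0.608, 0.231] pointing down, gripper open.
Joint ranges: [-2.53, 2.53], [-0.31, 2.02], [-1.57, 1.55], [0.28, 2.44], [-1.29, 4.43], [0.15, 1.84], [-2.92, 2.92]. Speed limits (rad/s): [2.57, 2.57, 3.14, 3.14, 3.14, 3.14, 3.14].

## Interface

Orientations are given as a unit quaternion [w, x, y, z].
In Python, from station import readout, imaging, order, env gives the robot as it stands.
- The arm moves only by the tool apply_moves, never from a script. Its argument "deltas" is a list of rows, each an object with "twist": the turn, a rotation vector about the tool's x, y, z in degrees, a list of three; "translation": the shift along the tool's x, y, z in cm, a list of three; "hand": the closure, from -1 (fully open) to 1 (shut). A call has 1 to 5 rows; each row is the pose to reach, as a shift and turn from the pose measured when the call began, along the tool's axes at that moment; what a row does not reach only later rows make up. A row lasts 1/8 s, in which the tool goes at most 62.5 mm and 10.7 degrees, less where a joint would pass 70% of its speed; a pose out of reach is approached as far as the arm can. A call with a gripper value outside its range is refused whole. The fingers move at their own pace and stop on an object; "force" is the grip in N (left out, the last holds). Time passes only in rows, so rows that repeat a pose let the fingers close. It gives the time, the measured TCP pose, the force and the opening at its end, in the units of the state.
- readout.get_obs(): the state, without advancing time (a new reading comes with each control period).
- imaging.get_image(name): name is "side" or "top"; returns the picture (480x640x3 uint8, red, green, blue); there is no depth.
- imaging.camera_model(name): a dict with "vertical_fov" (degrees; the focal length in pixels is half the picture's height over the tangent of half this angle, whatever the lens; pixels are square), "cx", "cy" (the principal point, pixels), "rvec" (rotation vector, rad) and "tvec" (3), from world to camera coordinates, as OpenCV has them. Camera axes: x right, y down, z forward; pixel columns grow to the right and rows downward; lengths in m; the calibration is good to about 2 mm. A picture is of the moment at which its call begins. camera_model takes no time and is no camera call.
- order.finish_job(): hands the job in, once; it reports no verdict.
The state is a dict: "clock": time; "joints": joint angles; "dq": joint speeds; "effort": joint torques, N m; "eef_pos": TCP position; "tool_rot": TCP orientation; "ft_force": force on the tool from outside, world axes, zero at the start; "torque": the same for the moment, N m; "width": finger opening in m.
Only numpy, scipy, OpenCV 4.12 (cv2) and the standard library are available. Lean on these libraries where they do the work, as an engineer would, in place of code of your own. Each camera call takes 0.05 s, during which the arm holds its last target.

## Working session

There is one attempt and no reset: what is moved stays moved. The work goes in short steps, Python scripts to look and compute and a tool call to move; the robot and the scene stay as the last step left them, time stands still between calls to the robot, and variables do not carry over. Pictures are saved under pics/ and viewed, and the job is handed in when it is done.

Besides the shell and the picture viewer there is one more tool, called after "Emit:" by a JSON object that holds its "method" and its "body", one argument or row to a line. apply_moves: Moves the arm, as the interface text tells. Its arguments: {"type":"object","properties":{"deltas":{"type":"array"},"force":{"type":"number"}},"required":["deltas"]}

```bash
ls; mkdir -p pics; python3 - <<'E'
from station import readout, imaging, order, env
import cv2
for n in("side","top"):
    cv2.imwrite(f"pics/{n}0.png",imaging.get_image(n)[:,:,::-1]); print(n,imaging.camera_model(n))
print(readout.get_obs(), env.grasp_offset)
E
```

```text
pics
side {'vertical_fov': 49.312356508105026, 'cx': 324.6668410547576, 'cy': 243.37126857880025, 'rvec': array([ 2.26251055, -0.34468685,  0.13046709]), 'tvec': array([-0.5542827 ,  0.22043833,  1.16924821])}
top {'vertical_fov': 45.72790898799476, 'cx': 316.432036805351, 'cy': 241.2850563298258, 'rvec': array([ 2.22467179, -2.17129777,  0.07358276]), 'tvec': array([0.09581022, 0.60546932, 1.45148425])}
{'clock': 0.1, 'joints': array([-1.2509989 ,  0.46830792, -0.01158367,  1.60349837,  0.00599642,
        1.0713872 , -0.05630046]), 'dq': array([ 7.97082625e-04, -2.10102240e-03,  7.55737858e-04, -2.90047292e-03,
       -1.04793364e-05,  4.69574422e-04,  8.93532180e-04]), 'effort': array([ 1.59634033e-03, -5.33518910e+01,  2.17923737e-02, -2.51965016e+01,
        1.15365285e-02,  4.29857129e-03,  1.69118181e-05]), 'eef_pos': array([0.23057931, 0.60721421, 0.23043508]), 'tool_rot': array([-8.23559882e-05,  1.80446723e-01,  9.83584448e-01, -7.78981270e-04]), 'ft_force': array([ 0.03511762, -0.2268578 , -0.01957213]), 'torque': array([ 0.00799782, -0.02533942, -0.00070406]), 'width': 0.0854389729433417} 0.0187
```

View pics/top0.png

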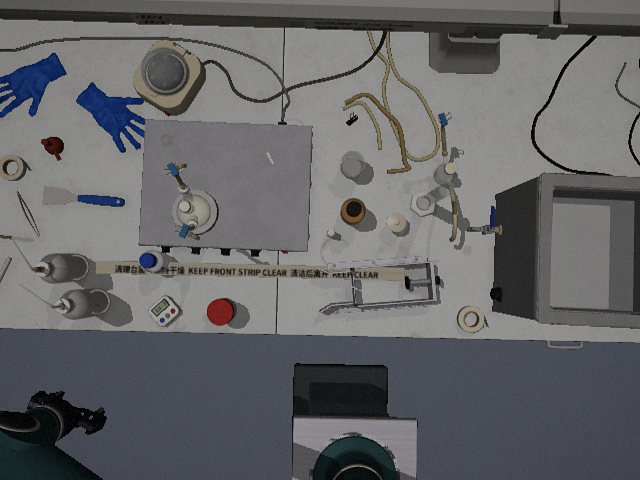

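View pics/side0.png

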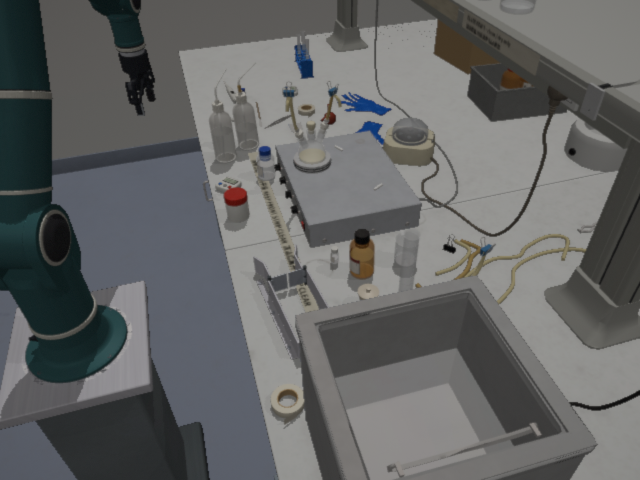

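```bash
cat > h.py <<'E'
import numpy as np, cv2
from station import imaging, readout
def cam(n):
    m=imaging.camera_model(n); f=240/np.tan(np.radians(m['vertical_fov']/2))
    return f,m['cx'],m['cy'],cv2.Rodrigues(np.array(m['rvec'],float))[0],np.array(m['tvec'],float)
def ray(n,u,v,z):
    f,cx,cy,R,t=cam(n); d=R.T@np.array([(u-cx)/f,(v-cy)/f,1]); c=-R.T@t
    return c+d*(z-c[2])/d[2]
def proj(n,p):
    f,cx,cy,R,t=cam(n); q=R@np.array(p,float)+t; return np.array([cx+f*q[0]/q[2],cy+f*q[1]/q[2]])
def crop(src,dst,x0,y0,w,h,s):
    i=cv2.imread(src)[y0:y0+h,x0:x0+w]; cv2.imwrite(dst,cv2.resize(i,None,fx=s,fy=s,interpolation=cv2.INTER_CUBIC))
E
python3 - <<'E'
from h import *
crop('pics/top0.png','pics/topc.png',310,245,150,85,5)
crop('pics/top0.png','pics/topj.png',130,235,120,100,5)
crop('pics/side0.png','pics/sidec.png',240,230,110,140,4)
crop('pics/side0.png','pics/sidej.png',200,130,110,110,5)
for n in('side','top'):
    f,cx,cy,R,t=cam(n); print(f,-R.T@t)
E
```

```text
522.8504152591655 [ 0.33432946 -0.87277666  0.92165528]
569.1582179998377 [0.52040569 0.12530348 1.48190964]
```

View pics/topc.png

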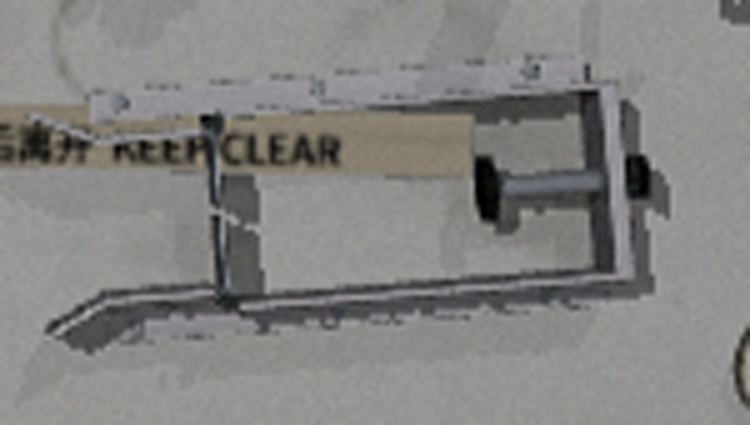

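View pics/topj.png

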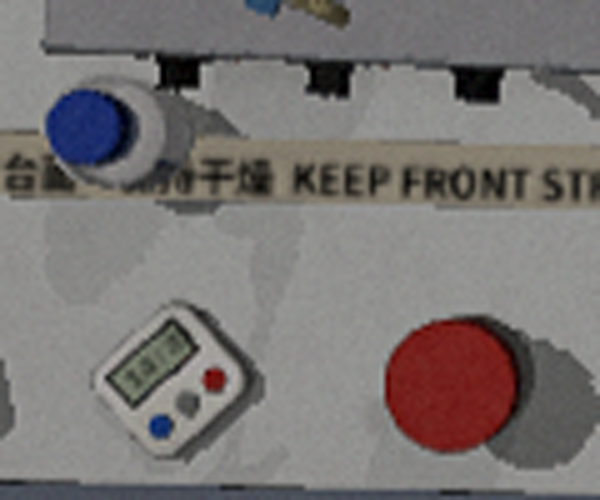

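View pics/sidec.png

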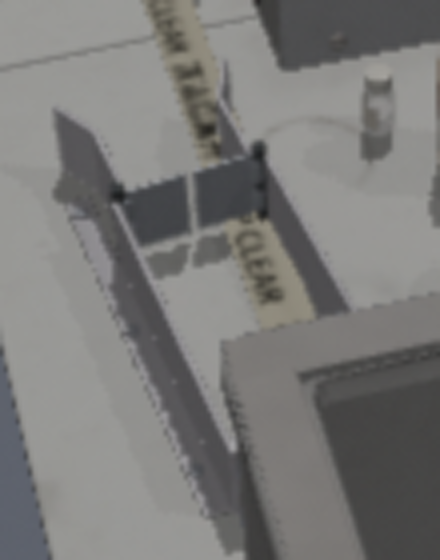

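View pics/sidej.png

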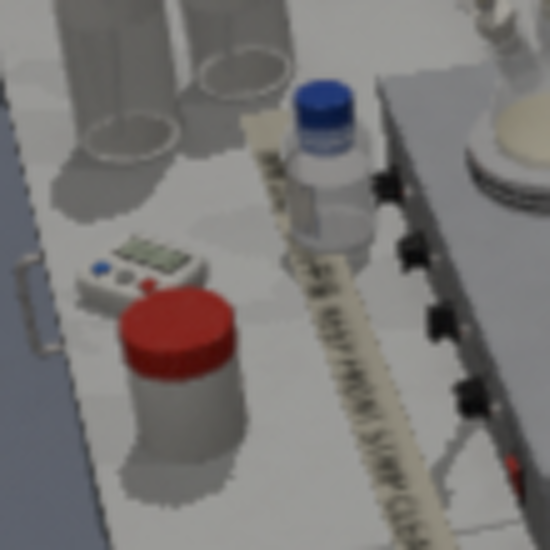

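```bash
python3 - <<'E'
from h import *
from scipy.optimize import least_squares
T=lambda x,y:(310+x/5,245+y/5)
S=lambda x,y:(240+x/4,230+y/4)
HL=ray('top',*T(211,120),.062);HR=ray('top',*T(227,300),.062)
print(HL,HR,np.linalg.norm(HL-HR))
HLs=ray('side',*S(258,148),.062);HRs=ray('side',*S(117,191),.062)
print(HLs,HRs,np.linalg.norm(HLs-HRs))
# rod axis end z=.036 : rear end, pad centre
P=ray('top',*T(485,188),.036);B=ray('top',*T(640,177),.036);print('pad',P,'rodend',B)
E1=ray('top',*T(612,85),.055);E2=ray('top',*T(630,278),.055);print(E1,E2,np.linalg.norm(E1-E2))
# jar: lid outline by colour
i=cv2.imread('pics/top0.png').astype(int);m=((i[:,:,2]>90)&(i[:,:,1]<60)).astype(np.uint8);m[:,:200]=0;m[:,240:]=0;m[:295]=0;m[330:]=0
v,u=np.nonzero(m);print('lid px',u.min(),u.max(),v.min(),v.max(),m.sum())
uc,vc=(u.min()+u.max())/2,(v.min()+v.max())/2
print('jar top',ray('top',uc,vc,.08), 'dia', ray('top',u.min()-.5,vc,.08)-ray('top',u.max()+.5,vc,.08))
L=lambda x,y:(200+x/5,130+y/5)
print('jar side',ray('side',*L(178,317),.08), ray('side',*L(193,445),0))
print('blue cap',ray('top',130+88/5,235+126/5,.101))
print('timer',ray('top',130+175/5,235+380/5,.019))
print('vial',ray('top',331,234,.049))
print('tape',ray('top',471,319,.019))
print('bench edge',ray('top',220,330,0),ray('top',350,333,0))
# tcp check
print(proj('top',readout.get_obs()['eef_pos']))
E
```

```text
[0.53338597 0.02010707 0.062     ] [0.44423203 0.01032405 0.062     ] 0.0896890812314001
[0.53415809 0.01344748 0.062     ] [0.44606209 0.00371238 0.062     ] 0.08863225980671702
pad [ 0.50248933 -0.12172466  0.036     ] rodend [ 0.50994123 -0.2005392   0.036     ]
[ 0.55585677 -0.18160726  0.055     ] [ 0.45952244 -0.1918451   0.055     ] 0.09687681047899437
lid px 207 232 299 324 521
jar top [0.42162209 0.34399278 0.08      ] dia [-0.0014719   0.06344595  0.        ]
jar side [0.42523438 0.34057164 0.08      ] [0.42118937 0.32792861 0.        ]
blue cap [0.54237294 0.51828987 0.101     ]
timer [0.41537478 0.49218581 0.019     ]
vial [0.62044651 0.07448863 0.049     ]
tape [ 0.4131354  -0.29031561  0.019     ]
bench edge [0.36855549 0.35359545 0.        ] [0.36851563 0.01782725 0.        ]
[ 83.33793785 402.31422628]
```

```bash
cat >> h.py <<'E'
def lane2w(L,p):
    x,y,a=L; c,s=np.cos(a),np.sin(a); return np.array([x+c*p[0]-s*p[1],y+s*p[0]+c*p[1],p[2]])
def overlay(src,n,L,dst,x0,y0,w,h,s):
    i=cv2.resize(cv2.imread(src)[y0:y0+h,x0:x0+w],None,fx=s,fy=s,interpolation=cv2.INTER_CUBIC)
    P=lambda p:tuple(int(round(a)) for a in ((proj(n,lane2w(L,p))-[x0,y0]+.5)*s-.5))
    def ln(a,b,c): cv2.line(i,P(a),P(b),c,1,cv2.LINE_AA)
    for sg in(1,-1):
        ln((0,sg*.046,.055),(.195,sg*.046,.055),(0,255,0))
        ln((0,sg*.046,0),(.195,sg*.046,0),(0,160,0))
        ln((-.06,sg*.038,.055),(-.005,sg*.038,.055),(0,255,0))
        ln((-.06,sg*.038,.055),(-.092,sg*.054,.055),(0,255,0))
        for z in(.007,.057): ln((0,sg*.042,z),(0,sg*.003,z),(0,0,255))
        ln((0,sg*.042,0),(0,sg*.042,.062),(255,0,0))
    ln((.195,-.05,.055),(.195,.05,.055),(255,255,0)); ln((.205,-.05,.055),(.205,.05,.055),(255,255,0))
    ln((.0,0,.036),(.2,0,.036),(255,0,255))
    cv2.imwrite(dst,i)
E
python3 - <<'E'
from h import *
from scipy.optimize import least_squares
T=lambda x,y:np.array((310+(x+.5)/5-.5,245+(y+.5)/5-.5))
S=lambda x,y:np.array((240+(x+.5)/4-.5,230+(y+.5)/4-.5))
obs=[('top',(0,.042,.062),T(211,120)),('top',(0,-.042,.062),T(227,300)),('side',(0,.042,.062),S(258,148)),('side',(0,-.042,.062),S(117,191)),
('top',(.2,.05,.055),T(603,85)),('top',(.2,-.05,.055),T(622,278)),('top',(.0,0,.057),T(217,211))]
r=lambda L:np.concatenate([proj(n,lane2w(L,p))-q for n,p,q in obs])
s=least_squares(r,[.49,.012,-1.46]);print(s.x,np.degrees(s.x[2]));print(r(s.x).reshape(-1,2).round(2))
L=s.x;np.save('lane.npy',L)
overlay('pics/top0.png','top',L,'pics/ovt.png',310,245,150,85,5)
overlay('pics/side0.png','side',L,'pics/ovs.png',240,230,110,140,4)
E
```

```text
[ 0.48953763  0.01564758 -1.4730357 ] -84.39872889002413
[[ 0.53  1.23]
 [-0.06 -1.03]
 [-1.45 -1.1 ]
 [ 0.37 -2.02]
 [ 0.99 -0.81]
 [ 0.58  0.46]
 [ 0.48 -0.18]]
```

View pics/ovt.png

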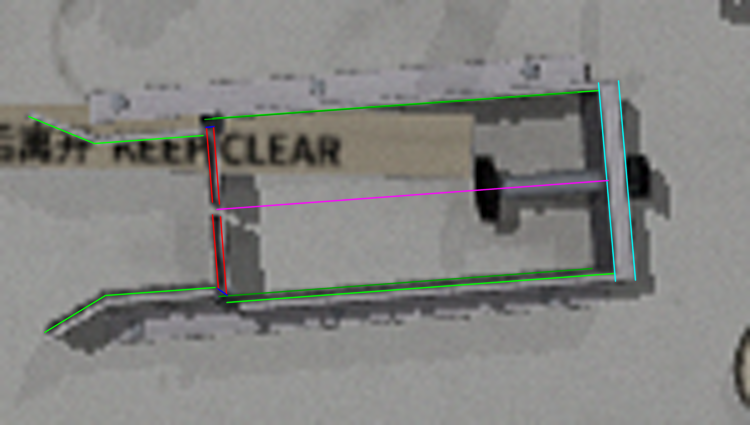

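View pics/ovs.png

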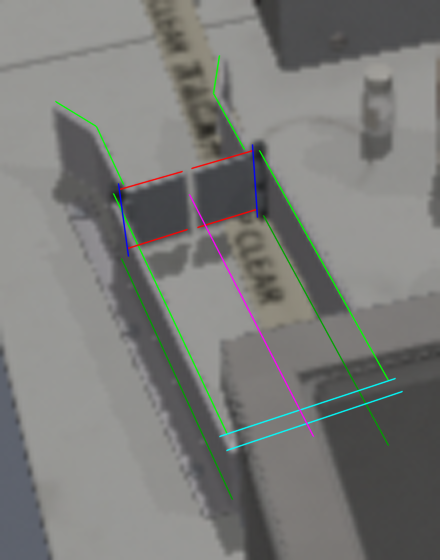

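```bash
python3 - <<'E'
from h import *
crop('pics/side0.png','pics/sideg.png',90,30,90,100,6)
p=readout.get_obs()['eef_pos']
for dz in(0,.013,.0187,.032): print(dz,(proj('side',p+[0,0,dz])-[90,30])*6)
L=np.load('lane.npy')
T=lambda x,y:np.array((310+(x+.5)/5-.5,245+(y+.5)/5-.5))
c,s=np.cos(L[2]),np.sin(L[2])
for q in((475,188),(482,188),(490,188)):
    w=ray('top',*T(*q),.036)[:2]-L[:2]; print('pad lane',c*w[0]+s*w[1],-s*w[0]+c*w[1])
for x in(-.15,-.13,-.09,0,.1,.126):print(x,lane2w(L,(x,0,0)))
from scipy.spatial.transform import Rotation as Ro
q=readout.get_obs()['tool_rot'];R=Ro.from_quat([*q[1:],q[0]]).as_matrix()
for t in([.423,.3425,.15],):
    print('delta tool cm',R.T@(np.array(t)-p)*100)
E
```

```text
0 [338.72576076 491.64486535]
0.013 [332.11506924 466.61087381]
0.0187 [329.19278022 455.54447352]
0.032 [322.31699371 429.50659526]
pad lane 0.1319760764482558 0.0009425154007341261
pad lane 0.1355273986213495 0.0006793075874718391
pad lane 0.13958629754590338 0.0003784804988233217
-0.15 [0.47489688 0.16493137 0.        ]
-0.13 [0.47684898 0.14502686 0.        ]
-0.09 [0.48075318 0.10521785 0.        ]
0 [0.48953763 0.01564758 0.        ]
0.1 [ 0.49929813 -0.08387494  0.        ]
0.126 [ 0.50183585 -0.1097508   0.        ]
delta tool cm [-27.38456954 -17.90461229   8.07474922]
```

View pics/sideg.png

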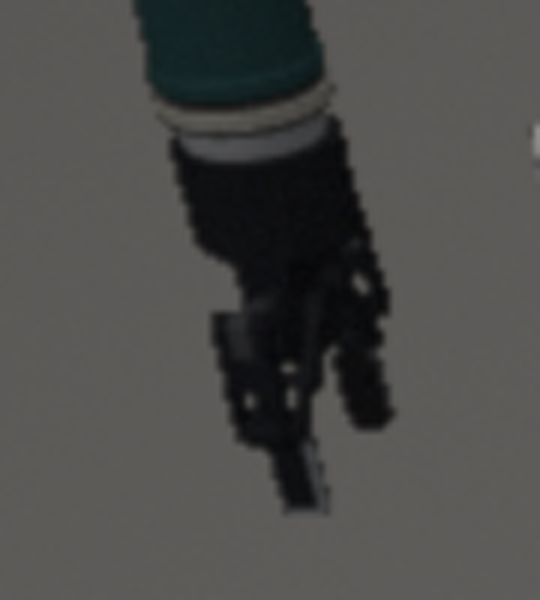

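Emit:
{"method": "apply_moves", "body": {
  "deltas": [
    {"twist":[0,0,-6],"translation":[-5,-3,0],"hand":-1},
    {"twist":[0,0,-12],"translation":[-10,-6.5,1],"hand":-1},
    {"twist":[0,0,-18],"translation":[-15,-10,3],"hand":-1},
    {"twist":[0,0,-23],"translation":[-20,-13,5],"hand":-1},
    {"twist":[0,0,-26.4],"translation":[-24,-15.7,7],"hand":-1}
  ],
  "force": 30
}}

```text
clock: 0.72
eef_pos: [0.4006, 0.3727, 0.16]
tool_rot: [-0.0, -0.049, 0.999, -0.001]
ft_force: [0.7, 0.2, -0.4]
width: 0.0855
```

```bash
cat >> h.py <<'E'
from scipy.spatial.transform import Rotation as Ro
def go(t,yawdeg=95.6):
    o=readout.get_obs(); q=o['tool_rot'];R=Ro.from_quat([*q[1:],q[0]]).as_matrix()
    a=np.radians(yawdeg); y=np.array([np.cos(a),np.sin(a),0]);z=np.array([0,0,-1.]);x=np.cross(y,z)
    tw=Ro.from_matrix(R.T@np.c_[x,y,z]).as_rotvec(degrees=True)
    print('t',round(float(o['clock']),2),'pos',o['eef_pos'].round(4),'F',o['ft_force'].round(2),'w',round(o['width'],4))
    print('delta cm',(R.T@(np.array(t)-o['eef_pos'])*100).round(2),'twist',tw.round(2))
def lane(p=None):
    L=np.load('lane.npy'); o=readout.get_obs()['eef_pos'] if p is None else p
    c,s=np.cos(L[2]),np.sin(L[2]); w=o[:2]-L[:2]; return np.array([c*w[0]+s*w[1],-s*w[0]+c*w[1]])
E
python3 -c "
from h import *
go([.423,.3425,.12])"
```

```text
t 0.72 pos [0.4006 0.3727 0.16  ] F [ 0.67  0.2  -0.36] w 0.0855
delta cm [-1.94 -3.22  4.01] twist [-0.11 -0.02  0.05]
```

Emit:
{"method": "apply_moves", "body": {
  "deltas": [
    {"twist":[0,0,0],"translation":[-1.9,-3.2,2],"hand":-1},
    {"twist":[0,0,0],"translation":[-1.94,-3.22,4],"hand":-1},
    {"twist":[0,0,0],"translation":[-1.94,-3.22,4],"hand":-1}
  ]
}}

```text
clock: 1.1
eef_pos: [0.4222, 0.3413, 0.1185]
tool_rot: [-0.002, -0.049, 0.999, -0.002]
ft_force: [-0.8, 0.4, 0.2]
width: 0.0855
```

```bash
python3 -c "
from h import *
go([.423,.3425,.054])
for n in('side','top'):
    cv2.imwrite(f'pics/{n}1.png',imaging.get_image(n)[:,:,::-1])
crop('pics/side1.png','pics/side1c.png',190,120,100,110,5)
crop('pics/top1.png','pics/top1c.png',160,265,100,80,6)
p=readout.get_obs()['eef_pos'];print((proj('side',p+[0,0,.012])-[190,120])*5,(proj('top',p+[0,0,.012])-[160,265])*6)
"
```

```text
t 1.1 pos [0.4222 0.3413 0.1185] F [-0.82  0.35  0.22] w 0.0855
delta cm [-0.11  0.14  6.45] twist [-0.24 -0.2  -0.  ]
[209.97237443 286.41074777] [338.06026871 285.19140097]
```

View pics/side1c.png

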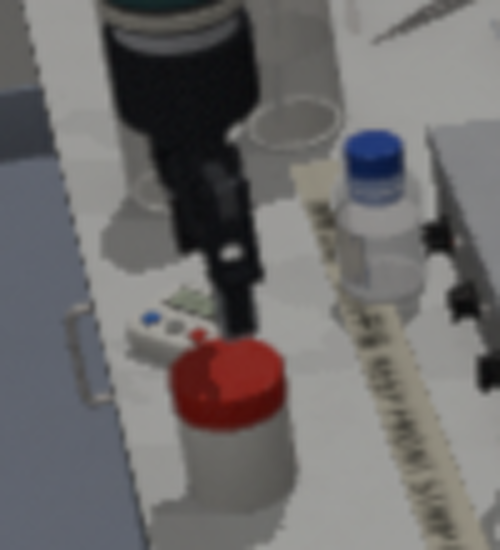

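View pics/top1c.png

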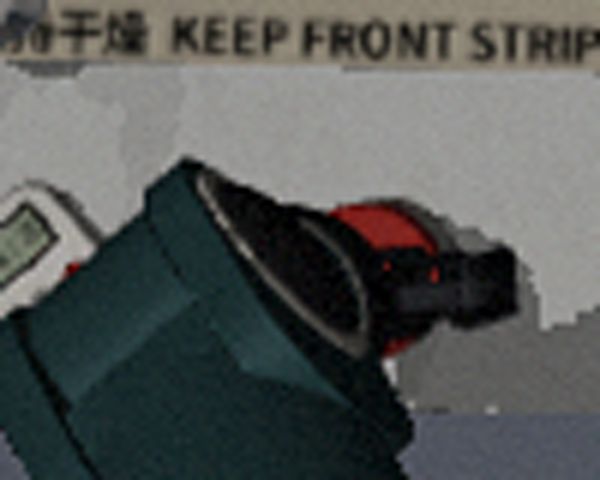

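Emit:
{"method": "apply_moves", "body": {
  "deltas": [
    {"twist":[0,0,0],"translation":[-0.1,0.15,2.0],"hand":-1},
    {"twist":[0,0,0],"translation":[-0.1,0.15,3.5],"hand":-1},
    {"twist":[0,0,0],"translation":[-0.1,0.15,5.0],"hand":-1},
    {"twist":[-0.2,-0.2,0],"translation":[-0.1,0.15,6.4],"hand":-1},
    {"twist":[-0.2,-0.2,0],"translation":[-0.1,0.15,6.4],"hand":-1}
  ]
}}

```text
clock: 1.82
eef_pos: [0.4227, 0.344, 0.0551]
tool_rot: [0.0, -0.05, 0.999, 0.0]
ft_force: [0.0, -0.0, -0.9]
width: 0.0851
```

```bash
python3 -c "
from h import *
go([.423,.3425,.054])
cv2.imwrite('pics/side2.png',imaging.get_image('side')[:,:,::-1])
crop('pics/side2.png','pics/side2c.png',190,120,100,110,5)
p=readout.get_obs()['eef_pos']
for sg in(1,-1): print([((proj('side',p+[-.004*sg,sg*.0425,z])-[190,120])*5).round(1) for z in(.009,.013)])
"
```

```text
t 1.82 pos [0.4227 0.344  0.0551] F [ 0.04 -0.04 -0.86] w 0.0851
delta cm [-0.01 -0.15  0.11] twist [0.02 0.05 0.11]
[array([207.7, 345.8]), array([206.7, 340. ])]
[array([246.9, 428. ]), array([246. , 422.1])]
```

View pics/side2c.png

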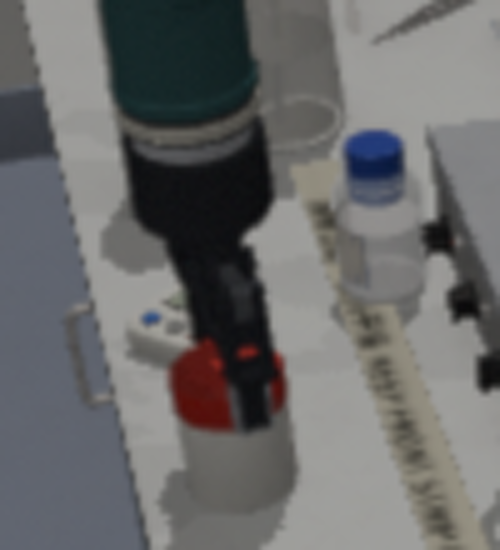

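Emit:
{"method": "apply_moves", "body": {
  "deltas": [
    {"twist":[0,0,0],"translation":[0,0,0],"hand":0.2},
    {"twist":[0,0,0],"translation":[0,0,0],"hand":0.6},
    {"twist":[0,0,0],"translation":[0,0,0],"hand":1},
    {"twist":[0,0,0],"translation":[0,0,0],"hand":1},
    {"twist":[0,0,0],"translation":[0,0,0],"hand":1}
  ],
  "force": 30
}}

```text
clock: 2.5
eef_pos: [0.4237, 0.3444, 0.0566]
tool_rot: [0.001, -0.05, 0.999, 0.001]
ft_force: [-1.4, -2.1, 5.6]
width: 0.063
```

```bash
python3 -c "
from h import *
go([.423,.3425,.054])
for n in('side','top'):
    cv2.imwrite(f'pics/{n}3.png',imaging.get_image(n)[:,:,::-1])
crop('pics/side3.png','pics/side3c.png',190,120,100,110,5)
p=readout.get_obs()['eef_pos']
print(p)
for sg in(1,-1): print([((proj('side',p+[-.004*sg,sg*.0325,z])-[190,120])*5).round(1) for z in(.0,.004,.009)])
q=p.copy();q[2]=.08;print('lidcentre exp',(proj('side',q)-[190,120])*5)
"
```

```text
t 2.5 pos [0.4237 0.3444 0.0566] F [-1.42 -2.13  5.62] w 0.063
delta cm [ 0.09 -0.19  0.26] twist [0.09 0.16 0.08]
[0.42369744 0.34445392 0.05660146]
[array([213.2, 367. ]), array([212.3, 361.3]), array([211.1, 354.1])]
[array([246.5, 429.4]), array([245.6, 423.6]), array([244.4, 416.3])]
lidcentre exp [224.10539202 363.64596816]
```

View pics/side3c.png

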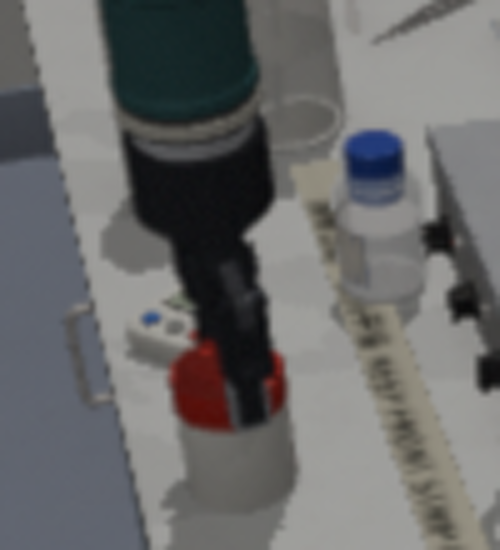

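Emit:
{"method": "apply_moves", "body": {
  "deltas": [
    {"twist":[0,0,0],"translation":[0,0,-0.05],"hand":1},
    {"twist":[0,0,0],"translation":[0,0,-0.05],"hand":1}
  ]
}}

```text
clock: 2.85
eef_pos: [0.4234, 0.3444, 0.0568]
tool_rot: [0.001, -0.05, 0.999, 0.001]
ft_force: [-0.3, -0.8, -3.4]
width: 0.0627
```

```bash
python3 -c "
from h import *
go(lane2w(np.load('lane.npy'),(-.16,0,.0568)))"
```

```text
t 2.85 pos [0.4234 0.3444 0.0568] F [-0.26 -0.84 -3.36] w 0.0627
delta cm [-3.340e+00 -1.737e+01 -1.000e-02] twist [0.08 0.14 0.1 ]
```

Emit:
{"method": "apply_moves", "body": {
  "deltas": [
    {"twist":[0,0,0],"translation":[-0.2,-1,-0.2],"hand":1},
    {"twist":[0,0,0],"translation":[-0.6,-3,-0.2],"hand":1},
    {"twist":[0,0,0],"translation":[-1,-5,-0.2],"hand":1},
    {"twist":[0,0,0],"translation":[-1.3,-7,-0.2],"hand":1},
    {"twist":[0,0,0],"translation":[-1.6,-8.5,-0.2],"hand":1}
  ]
}}

```text
clock: 3.48
eef_pos: [0.4483, 0.2593, 0.0588]
tool_rot: [0.001, -0.049, 0.999, 0.001]
ft_force: [-0.4, 0.0, -3.6]
width: 0.0625
```

```bash
python3 -c "
from h import *
go(lane2w(np.load('lane.npy'),(-.16,0,.0588)))"
```

```text
t 3.48 pos [0.4483 0.2593 0.0588] F [-0.36  0.04 -3.57] w 0.0625
delta cm [-1.73 -8.65 -0.01] twist [ 0.06  0.14 -0.  ]
```

Emit:
{"method": "apply_moves", "body": {
  "deltas": [
    {"twist":[0,0,0],"translation":[-0.4,-2,0],"hand":1},
    {"twist":[0,0,0],"translation":[-0.8,-4.2,0],"hand":1},
    {"twist":[0,0,0],"translation":[-1.3,-6.5,0],"hand":1},
    {"twist":[0,0,0],"translation":[-1.7,-8.4,0],"hand":1},
    {"twist":[0,0,0],"translation":[-1.73,-8.65,0],"hand":1}
  ]
}}

```text
clock: 4.1
eef_pos: [0.4745, 0.173, 0.0588]
tool_rot: [0.001, -0.047, 0.999, 0.0]
ft_force: [-1.1, 0.1, -2.6]
width: 0.0632
```

Emit:
{"method": "apply_moves", "body": {
  "deltas": [
    {"twist":[0,0,0],"translation":[0,0,0.1],"hand":1},
    {"twist":[0,0,0],"translation":[0,0,0.18],"hand":1},
    {"twist":[0,0,0],"translation":[0,0,0.18],"hand":1}
  ]
}}

```text
clock: 4.47
eef_pos: [0.4742, 0.1737, 0.0568]
tool_rot: [0.001, -0.048, 0.999, 0.0]
ft_force: [0.1, -1.1, -3.2]
width: 0.0631
```

```bash
python3 -c "
from h import *
go(lane2w(np.load('lane.npy'),(-.12,0,.0566)));print(lane())
for n in('side','top'):
    cv2.imwrite(f'pics/{n}4.png',imaging.get_image(n)[:,:,::-1])
crop('pics/side4.png','pics/side4c.png',210,150,130,130,5)
crop('pics/top4.png','pics/top4c.png',250,240,130,90,6)
"
```

```text
t 4.47 pos [0.4742 0.1737 0.0568] F [ 0.06 -1.11 -3.23] w 0.0631
delta cm [ 0.   -3.88  0.02] twist [ 0.04  0.13 -0.1 ]
[-1.58825379e-01  1.16892762e-04]
```

View pics/side4c.png

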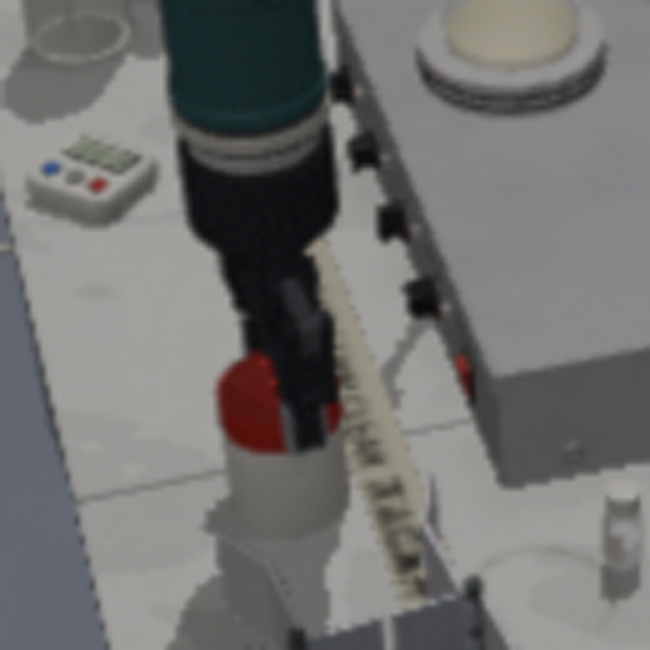

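View pics/top4c.png

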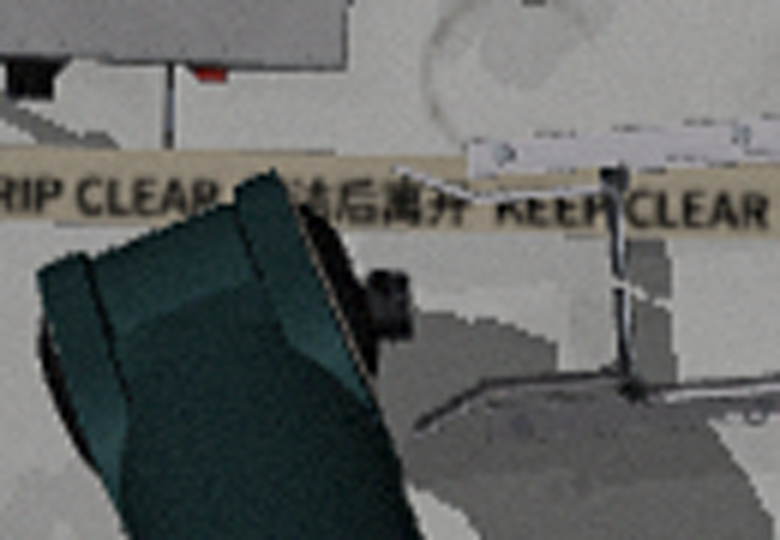

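Emit:
{"method": "apply_moves", "body": {
  "deltas": [
    {"twist":[0,0,0],"translation":[0,0,0.06],"hand":1},
    {"twist":[0,0,0],"translation":[0,0,0.06],"hand":1}
  ]
}}

```text
clock: 4.82
eef_pos: [0.4745, 0.1736, 0.0567]
tool_rot: [0.001, -0.048, 0.999, 0.0]
ft_force: [-1.3, -1.2, 2.4]
width: 0.0629
```

```bash
python3 -c "
from h import *
go(lane2w(np.load('lane.npy'),(-.12,0,.0566)));print(lane())
L=np.load('lane.npy')
l=np.array([-.1588,0])
th=np.linspace(0,6.28,200)
for dy in(-.003,0,.003):
  for r,z0,z1 in((.0325,.06,.08),(.031,0,.06)):
    U=np.array([(proj('side',lane2w(L,(l[0]+r*np.cos(t),l[1]+dy+r*np.sin(t),z)))-[210,150])*5 for t in th for z in(z0,z1)])
    print(dy,r,U.min(0).round(1),U.max(0).round(1))
"
```

```text
t 4.83 pos [0.4745 0.1736 0.0567] F [-1.31 -1.16  2.37] w 0.0629
delta cm [ 0.04 -3.87  0.  ] twist [ 0.04  0.16 -0.12]
[-0.15868513  0.0004501 ]
-0.003 0.0325 [207.  341.8] [337.2 452. ]
-0.003 0.031 [214.2 373.5] [343.2 537.1]
0 0.0325 [212.6 340.4] [342.7 450.4]
0 0.031 [219.8 372. ] [348.5 535.5]
0.003 0.0325 [218.3 338.9] [348.1 448.9]
0.003 0.031 [225.4 370.6] [353.9 534. ]
```

Emit:
{"method": "apply_moves", "body": {
  "deltas": [
    {"twist":[0,0,0],"translation":[0,-0.5,0],"hand":1},
    {"twist":[0,0,0],"translation":[0,-1.5,0],"hand":1},
    {"twist":[0,0,0],"translation":[0,-2.5,0],"hand":1},
    {"twist":[0,0,-0.1],"translation":[0,-3.4,0],"hand":1},
    {"twist":[0,0,-0.1],"translation":[0,-3.8,0],"hand":1}
  ]
}}

```text
clock: 5.45
eef_pos: [0.4783, 0.1348, 0.0566]
tool_rot: [0.001, -0.048, 0.999, 0.0]
ft_force: [0.7, 1.5, -0.9]
width: 0.0628
```

```bash
python3 -c "
from h import *
go(lane2w(np.load('lane.npy'),(-.08,0,.0566)));print(lane())"
```

```text
t 5.45 pos [0.4783 0.1348 0.0566] F [ 0.72  1.51 -0.86] w 0.0628
delta cm [ 0.03 -3.97  0.  ] twist [ 0.03  0.16 -0.09]
[-0.11972082  0.00040674]
```

Emit:
{"method": "apply_moves", "body": {
  "deltas": [
    {"twist":[0,0,0],"translation":[0,-0.7,0.01],"hand":1},
    {"twist":[0,0,0],"translation":[0,-1.5,0.01],"hand":1},
    {"twist":[0,0,0],"translation":[0.03,-2.3,0.01],"hand":1},
    {"twist":[0,0,-0.1],"translation":[0.03,-3.1,0.01],"hand":1},
    {"twist":[0,0,-0.1],"translation":[0.03,-3.7,0.01],"hand":1}
  ]
}}

```text
clock: 6.08
eef_pos: [0.4816, 0.0975, 0.0566]
tool_rot: [0.001, -0.049, 0.999, 0.0]
ft_force: [-0.5, 1.9, 1.4]
width: 0.0627
```

```bash
python3 -c "
from h import *
go(lane2w(np.load('lane.npy'),(-.045,0,.0565)));print(lane())
for n in('side','top'):
    cv2.imwrite(f'pics/{n}5.png',imaging.get_image(n)[:,:,::-1])
crop('pics/side5.png','pics/side5c.png',230,180,110,120,5)
crop('pics/top5.png','pics/top5c.png',300,240,130,90,6)
"
```

```text
t 6.08 pos [0.4816 0.0975 0.0566] F [-0.47  1.92  1.36] w 0.0627
delta cm [ 0.01 -3.72  0.01] twist [ 0.04  0.17 -0.01]
[-0.08224414  0.00013991]
```

View pics/side5c.png

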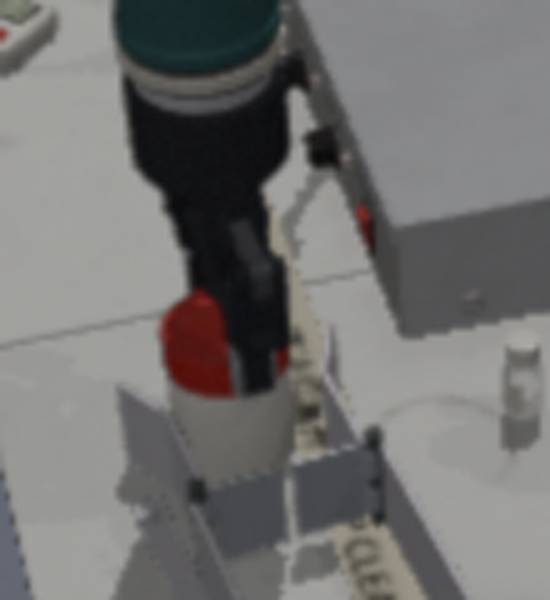

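View pics/top5c.png

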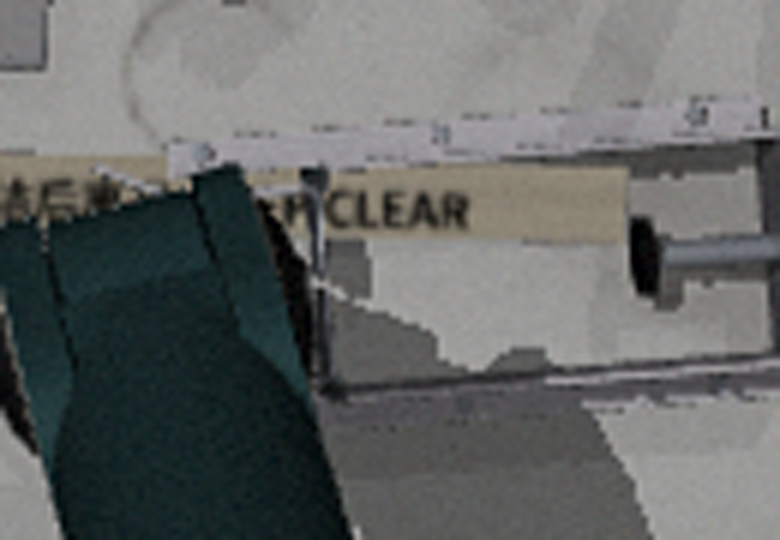

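```bash
python3 -c "
from h import *
L=np.load('lane.npy')
th=np.linspace(0,6.28,200)
f=lambda p:((proj('side',lane2w(L,p))-[230,180]+.5)*5-.5).round(1)
for dy in(-.003,0,.003):
  for r,z0,z1 in((.0325,.06,.08),(.031,0,.06)):
    U=np.array([f((-.0822+r*np.cos(t),dy+r*np.sin(t),z)) for t in th for z in(z0,z1)])
    print(dy,r,U.min(0).round(1),U.max(0).round(1))
print('slit top',f((0,0,.057)),'posts',f((0,.042,.062)),f((0,-.042,.062)),'flare tips',f((-.092,.054,.055)),f((-.092,-.054,.055)))
"
```

```text
-0.003 0.0325 [153.1 280.4] [288.1 397.6]
-0.003 0.031 [160.1 312.5] [293.  483.3]
0 0.0325 [158.9 278.8] [293.8 396. ]
0 0.031 [165.9 311. ] [298.5 481.7]
0.003 0.0325 [164.8 277.3] [299.5 394.3]
0.003 0.031 [171.7 309.4] [304. 480.]
slit top [283.3 461.6] posts [365.4 429.6] [198.2 478.8] flare tips [324.4 318.8] [119.4 376.3]
```

Emit:
{"method": "apply_moves", "body": {
  "deltas": [
    {"twist":[0,0,0],"translation":[0,-0.6,0.01],"hand":1},
    {"twist":[0,0,0],"translation":[0,-1.3,0.01],"hand":1},
    {"twist":[0,0,0],"translation":[0,-2.0,0.01],"hand":1},
    {"twist":[0,0,0],"translation":[0,-2.7,0.01],"hand":1},
    {"twist":[0,0,0],"translation":[0,-3.4,0.01],"hand":1}
  ]
}}

```text
clock: 6.8
eef_pos: [0.4851, 0.0626, 0.0566]
tool_rot: [0.002, -0.048, 0.999, 0.0]
ft_force: [-0.2, 2.9, 2.5]
width: 0.0626
```

```bash
python3 -c "
from h import *
go(lane2w(np.load('lane.npy'),(-.02,0,.0565)));print(lane())"
```

```text
t 6.8 pos [0.4851 0.0626 0.0566] F [-0.19  2.93  2.53] w 0.0626
delta cm [ 0.01 -2.72  0.01] twist [ 0.    0.17 -0.06]
[-0.04719918  0.00016166]
```

Emit:
{"method": "apply_moves", "body": {
  "deltas": [
    {"twist":[0,0,0],"translation":[0,-0.4,0],"hand":1},
    {"twist":[0,0,0],"translation":[0,-0.8,0],"hand":1},
    {"twist":[0,0,0],"translation":[0,-1.2,0],"hand":1},
    {"twist":[0,0,0],"translation":[0,-1.6,0],"hand":1},
    {"twist":[0,0,0],"translation":[0,-2.0,0],"hand":1}
  ]
}}

```text
clock: 7.42
eef_pos: [0.487, 0.0434, 0.0566]
tool_rot: [0.002, -0.049, 0.999, 0.001]
ft_force: [0.3, 6.3, 2.5]
width: 0.0623
```

Emit:
{"method": "apply_moves", "body": {
  "deltas": [
    {"twist":[0,0,0],"translation":[0,-0.4,0],"hand":1},
    {"twist":[0,0,0],"translation":[0,-0.8,0],"hand":1},
    {"twist":[0,0,0],"translation":[0,-1.2,0],"hand":1},
    {"twist":[0,0,0],"translation":[0,-1.6,0],"hand":1}
  ]
}}

```text
clock: 7.92
eef_pos: [0.4885, 0.0294, 0.0567]
tool_rot: [0.002, -0.049, 0.999, 0.002]
ft_force: [-0.5, 9.2, 2.5]
width: 0.0626
```

```bash
python3 -c "
from h import *
go(lane2w(np.load('lane.npy'),(.03,0,.0565)));print(lane())"
```

```text
t 7.92 pos [0.4885 0.0294 0.0567] F [-0.52  9.17  2.49] w 0.0626
delta cm [ 0.03 -4.38  0.  ] twist [0.18 0.19 0.07]
[-0.01379003  0.00027463]
```

Emit:
{"method": "apply_moves", "body": {
  "deltas": [
    {"twist":[0,0,0],"translation":[0,-0.3,-0.02],"hand":1},
    {"twist":[0,0,0],"translation":[0,-0.6,-0.02],"hand":1},
    {"twist":[0,0,0],"translation":[0,-0.9,-0.02],"hand":1}
  ]
}}

```text
clock: 8.3
eef_pos: [0.4891, 0.0225, 0.0567]
tool_rot: [0.001, -0.05, 0.999, 0.003]
ft_force: [-1.3, 9.5, 1.8]
width: 0.0629
```

```bash
python3 -c "
from h import *
go(lane2w(np.load('lane.npy'),(.03,0,.0565)));print(lane())
for n in('side','top'):
    cv2.imwrite(f'pics/{n}6.png',imaging.get_image(n)[:,:,::-1])
crop('pics/side6.png','pics/side6c.png',230,200,110,120,5)
"
```

```text
t 8.3 pos [0.4891 0.0225 0.0567] F [-1.34  9.47  1.76] w 0.0629
delta cm [ 0.03 -3.69 -0.  ] twist [0.3  0.18 0.18]
[-0.00689948  0.00018907]
```

View pics/side6c.png

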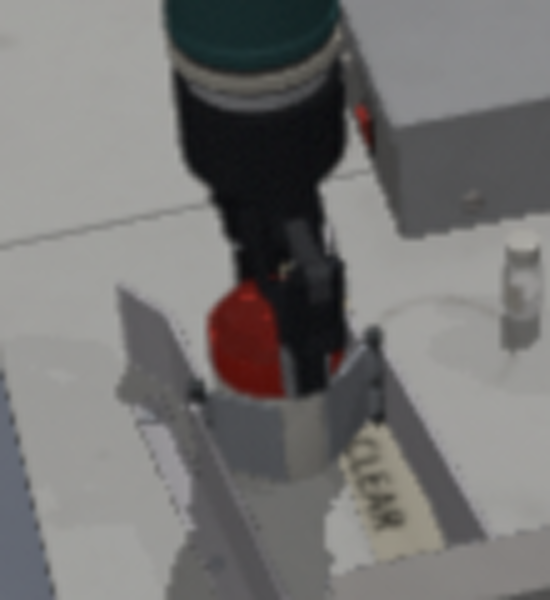

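Emit:
{"method": "apply_moves", "body": {
  "deltas": [
    {"twist":[0.1,0.1,0.1],"translation":[0,-0.4,-0.02],"hand":1},
    {"twist":[0.2,0.1,0.1],"translation":[0,-0.8,-0.02],"hand":1},
    {"twist":[0.3,0.1,0.1],"translation":[0.02,-1.2,-0.02],"hand":1}
  ]
}}

```text
clock: 8.78
eef_pos: [0.49, 0.0123, 0.0566]
tool_rot: [0.001, -0.05, 0.999, 0.001]
ft_force: [0.1, 8.8, 0.6]
width: 0.0624
```

Emit:
{"method": "apply_moves", "body": {
  "deltas": [
    {"twist":[0.1,0.1,0],"translation":[0,-0.4,0],"hand":1},
    {"twist":[0.1,0.1,0],"translation":[0,-0.8,0],"hand":1},
    {"twist":[0.1,0.1,0],"translation":[0.02,-1.2,0],"hand":1}
  ]
}}

```text
clock: 9.15
eef_pos: [0.491, 0.0025, 0.0566]
tool_rot: [-0.0, -0.051, 0.999, 0.001]
ft_force: [-0.1, 9.0, 2.2]
width: 0.0626
```

```bash
python3 -c "
from h import *
go(lane2w(np.load('lane.npy'),(.05,0,.0565)));print(lane())"
```

```text
t 9.15 pos [0.491  0.0025 0.0566] F [-0.09  9.05  2.2 ] w 0.0626
delta cm [ 0.04 -3.68  0.  ] twist [0.13 0.01 0.29]
[0.01321424 0.00022165]
```

Emit:
{"method": "apply_moves", "body": {
  "deltas": [
    {"twist":[0,0,0.1],"translation":[0,-0.4,-0.01],"hand":1},
    {"twist":[0,0,0.1],"translation":[0,-0.8,-0.01],"hand":1},
    {"twist":[0,0,0.2],"translation":[0.02,-1.2,-0.01],"hand":1},
    {"twist":[0,0,0.2],"translation":[0.02,-1.6,-0.01],"hand":1}
  ]
}}

```text
clock: 9.65
eef_pos: [0.4924, -0.012, 0.0567]
tool_rot: [-0.0, -0.05, 0.999, 0.002]
ft_force: [0.6, 7.7, 2.9]
width: 0.0628
```

Emit:
{"method": "apply_moves", "body": {
  "deltas": [
    {"twist":[0,0,0],"translation":[0,-0.4,0],"hand":1},
    {"twist":[0,0,0],"translation":[0,-0.8,0],"hand":1},
    {"twist":[0,0,0],"translation":[0.02,-1.2,0],"hand":1},
    {"twist":[0,0,0],"translation":[0.02,-1.6,0],"hand":1}
  ]
}}

```text
clock: 10.15
eef_pos: [0.4937, -0.027, 0.0567]
tool_rot: [-0.0, -0.051, 0.999, 0.002]
ft_force: [-0.2, 6.0, 4.0]
width: 0.0628
```

```bash
python3 -c "
from h import *
go(lane2w(np.load('lane.npy'),(.08,0,.0565)));print(lane())
for n in('side','top'):
    cv2.imwrite(f'pics/{n}7.png',imaging.get_image(n)[:,:,::-1])
crop('pics/side7.png','pics/side7c.png',230,210,110,120,5)
crop('pics/top7.png','pics/top7c.png',320,240,130,90,6)
"
```

```text
t 10.15 pos [ 0.4937 -0.027   0.0567] F [-0.16  6.01  4.03] w 0.0628
delta cm [ 0.01 -3.72 -0.  ] twist [ 0.28 -0.01  0.23]
[ 4.28426898e-02 -4.89648553e-05]
```

View pics/side7c.png

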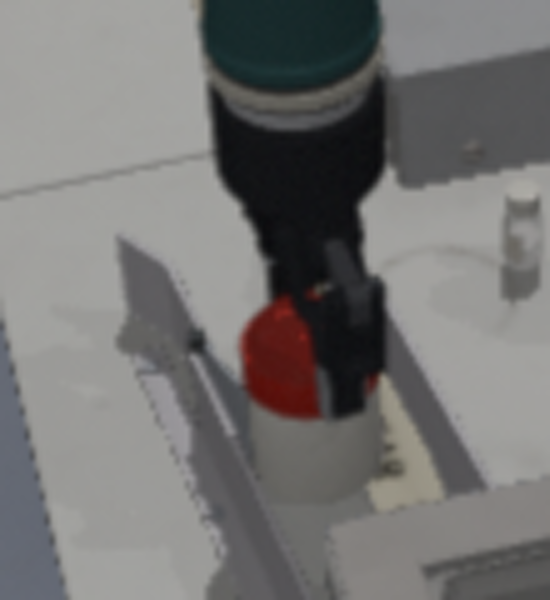

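View pics/top7c.png

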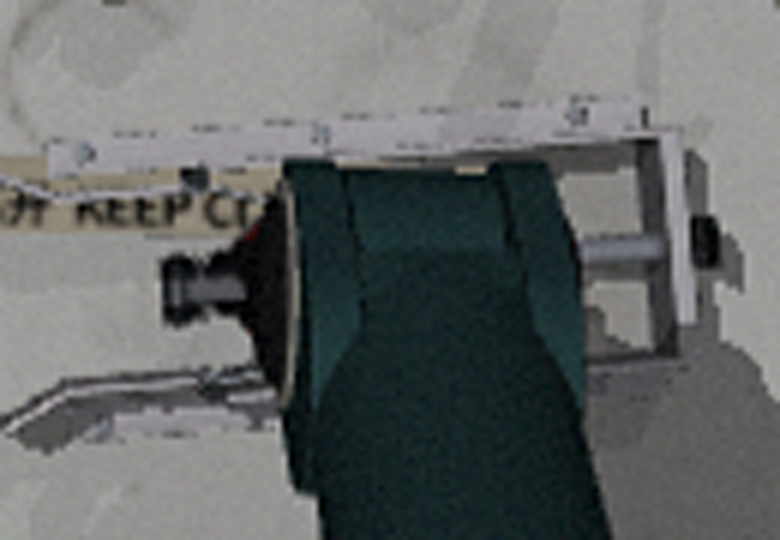

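Emit:
{"method": "apply_moves", "body": {
  "deltas": [
    {"twist":[0.1,0,0.1],"translation":[0,-0.4,-0.03],"hand":1},
    {"twist":[0.2,0,0.1],"translation":[0,-0.8,-0.03],"hand":1},
    {"twist":[0.2,0,0.2],"translation":[0,-1.2,-0.03],"hand":1},
    {"twist":[0.2,0,0.2],"translation":[0,-1.6,-0.03],"hand":1}
  ]
}}

```text
clock: 10.75
eef_pos: [0.4955, -0.0449, 0.0568]
tool_rot: [-0.0, -0.048, 0.999, -0.0]
ft_force: [0.3, 0.2, -2.5]
width: 0.0629
```

Emit:
{"method": "apply_moves", "body": {
  "deltas": [
    {"twist":[0,0,0],"translation":[0,-0.4,0],"hand":1},
    {"twist":[0,0,0],"translation":[0,-0.8,0],"hand":1},
    {"twist":[0,0,0],"translation":[0,-1.2,0],"hand":1}
  ]
}}

```text
clock: 11.12
eef_pos: [0.4964, -0.0572, 0.0566]
tool_rot: [-0.0, -0.048, 0.999, -0.0]
ft_force: [-0.3, 0.9, -1.9]
width: 0.0627
```

Emit:
{"method": "apply_moves", "body": {
  "deltas": [
    {"twist":[0,0,0],"translation":[0,-0.3,0],"hand":1},
    {"twist":[0,0,0],"translation":[0,-0.6,0],"hand":1},
    {"twist":[0,0,0],"translation":[0,-0.9,0],"hand":1}
  ]
}}

```text
clock: 11.5
eef_pos: [0.4973, -0.0663, 0.0566]
tool_rot: [-0.0, -0.048, 0.999, -0.0]
ft_force: [0.6, 0.9, -1.1]
width: 0.0626
```

```bash
python3 -c "
from h import *
go(lane2w(np.load('lane.npy'),(.09,0,.0565)));print(lane())"
```

```text
t 11.5 pos [ 0.4973 -0.0663  0.0566] F [ 0.63  0.91 -1.1 ] w 0.0626
delta cm [-0.03 -0.77  0.01] twist [-0.01 -0.03 -0.06]
[ 0.08234624 -0.00030333]
```

Emit:
{"method": "apply_moves", "body": {
  "deltas": [
    {"twist":[0,0,0],"translation":[0,-0.2,0],"hand":1},
    {"twist":[0,0,0],"translation":[0,-0.4,0],"hand":1},
    {"twist":[0,0,0],"translation":[0,-0.6,0],"hand":1}
  ]
}}

```text
clock: 11.88
eef_pos: [0.4979, -0.0724, 0.0567]
tool_rot: [-0.0, -0.048, 0.999, -0.0]
ft_force: [0.5, 1.0, -0.7]
width: 0.0627
```

Emit:
{"method": "apply_moves", "body": {
  "deltas": [
    {"twist":[0,0,0],"translation":[0,-0.15,0],"hand":1},
    {"twist":[0,0,0],"translation":[0,-0.3,0],"hand":1},
    {"twist":[0,0,0],"translation":[0,-0.3,0],"hand":1}
  ]
}}

```text
clock: 12.25
eef_pos: [0.4982, -0.0756, 0.0567]
tool_rot: [-0.0, -0.048, 0.999, -0.0]
ft_force: [0.3, 0.2, -0.7]
width: 0.063
```

Emit:
{"method": "apply_moves", "body": {
  "deltas": [
    {"twist":[0,0,0],"translation":[0,-0.15,0],"hand":1},
    {"twist":[0,0,0],"translation":[0,-0.3,0],"hand":1},
    {"twist":[0,0,0],"translation":[0,-0.3,0],"hand":1}
  ]
}}

```text
clock: 12.62
eef_pos: [0.4986, -0.0789, 0.0567]
tool_rot: [-0.0, -0.048, 0.999, -0.0]
ft_force: [-0.0, 1.2, -1.0]
width: 0.0629
```

```bash
python3 -c "
from h import *
go(lane2w(np.load('lane.npy'),(.1,0,.0565)));print(lane())"
```

```text
t 12.62 pos [ 0.4986 -0.0789  0.0567] F [-0.03  1.19 -1.02] w 0.0629
delta cm [-0.02 -0.5   0.02] twist [-0.03 -0.02 -0.09]
[ 0.09498306 -0.00023942]
```

Emit:
{"method": "apply_moves", "body": {
  "deltas": [
    {"twist":[0,0,0],"translation":[0,-0.15,0],"hand":1},
    {"twist":[0,0,0],"translation":[0,-0.3,0],"hand":1},
    {"twist":[0,0,0],"translation":[0,-0.3,0],"hand":1}
  ]
}}

```text
clock: 13.0
eef_pos: [0.4989, -0.0822, 0.0567]
tool_rot: [-0.0, -0.048, 0.999, -0.0]
ft_force: [0.2, 0.9, -1.1]
width: 0.0626
```

Emit:
{"method": "apply_moves", "body": {
  "deltas": [
    {"twist":[0,0,0],"translation":[0,-0.1,0],"hand":1},
    {"twist":[0,0,0],"translation":[0,-0.2,0],"hand":1},
    {"twist":[0,0,0],"translation":[0,-0.2,0],"hand":1}
  ]
}}

```text
clock: 13.38
eef_pos: [0.4991, -0.0843, 0.0567]
tool_rot: [-0.0, -0.048, 0.999, -0.0]
ft_force: [-0.5, 0.5, -0.9]
width: 0.0627
```

Emit:
{"method": "apply_moves", "body": {
  "deltas": [
    {"twist":[0,0,0],"translation":[0,-0.1,0],"hand":1},
    {"twist":[0,0,0],"translation":[0,-0.2,0],"hand":1},
    {"twist":[0,0,0],"translation":[0,-0.2,0],"hand":1}
  ]
}}

```text
clock: 13.75
eef_pos: [0.4993, -0.0865, 0.0567]
tool_rot: [-0.0, -0.048, 0.999, -0.001]
ft_force: [0.6, 0.1, -1.1]
width: 0.0625
```

Emit:
{"method": "apply_moves", "body": {
  "deltas": [
    {"twist":[0,0,0],"translation":[0,-0.1,0],"hand":1},
    {"twist":[0,0,0],"translation":[0,-0.2,0],"hand":1},
    {"twist":[0,0,0],"translation":[0,-0.2,0],"hand":1}
  ]
}}

```text
clock: 14.12
eef_pos: [0.4995, -0.0885, 0.0567]
tool_rot: [-0.0, -0.048, 0.999, -0.001]
ft_force: [-0.7, 1.5, -1.3]
width: 0.0628
```

Emit:
{"method": "apply_moves", "body": {
  "deltas": [
    {"twist":[0,0,0],"translation":[0,-0.1,0],"hand":1},
    {"twist":[0,0,0],"translation":[0,-0.2,0],"hand":1},
    {"twist":[0,0,0],"translation":[0,-0.2,0],"hand":1}
  ]
}}

```text
clock: 14.5
eef_pos: [0.4996, -0.0901, 0.0567]
tool_rot: [-0.0, -0.048, 0.999, -0.0]
ft_force: [-0.5, 4.0, -1.2]
width: 0.0629
```

Emit:
{"method": "apply_moves", "body": {
  "deltas": [
    {"twist":[0,0,0],"translation":[0,-0.1,0],"hand":1},
    {"twist":[0,0,0],"translation":[0,-0.2,0],"hand":1},
    {"twist":[0,0,0],"translation":[0,-0.2,0],"hand":1}
  ]
}}

```text
clock: 14.88
eef_pos: [0.4998, -0.0918, 0.0567]
tool_rot: [-0.0, -0.048, 0.999, -0.0]
ft_force: [-0.9, 5.8, -0.1]
width: 0.0627
```

Emit:
{"method": "apply_moves", "body": {
  "deltas": [
    {"twist":[0,0,0],"translation":[0,-0.08,0],"hand":1},
    {"twist":[0,0,0],"translation":[0,-0.08,0],"hand":1},
    {"twist":[0,0,0],"translation":[0,-0.08,0],"hand":1},
    {"twist":[0,0,0],"translation":[0,-0.08,0],"hand":1},
    {"twist":[0,0,0],"translation":[0,-0.08,0],"hand":1}
  ]
}}

```text
clock: 15.5
eef_pos: [0.4998, -0.092, 0.0567]
tool_rot: [-0.0, -0.048, 0.999, 0.0]
ft_force: [-1.1, 5.2, 0.4]
width: 0.0624
```

Emit:
{"method": "apply_moves", "body": {
  "deltas": [
    {"twist":[0,0,0],"translation":[0,-0.04,0],"hand":1},
    {"twist":[0,0,0],"translation":[0,-0.04,0],"hand":1},
    {"twist":[0,0,0],"translation":[0,-0.04,0],"hand":1},
    {"twist":[0,0,0],"translation":[0,-0.04,0],"hand":1},
    {"twist":[0,0,0],"translation":[0,-0.04,0],"hand":1}
  ]
}}

```text
clock: 16.12
eef_pos: [0.4998, -0.092, 0.0567]
tool_rot: [-0.0, -0.048, 0.999, 0.0]
ft_force: [-0.9, 5.7, 0.0]
width: 0.0628
```

```bash
python3 -c "
from h import *
go(lane2w(np.load('lane.npy'),(.1,0,.0565)));print(lane())
for n in('side','top'):
    cv2.imwrite(f'pics/{n}8.png',imaging.get_image(n)[:,:,::-1])
crop('pics/side8.png','pics/side8c.png',230,210,110,120,5)
crop('pics/top8.png','pics/top8c.png',320,240,130,90,6)
"
```

```text
t 16.12 pos [ 0.4998 -0.092   0.0567] F [-0.91  5.72  0.03] w 0.0628
delta cm [-0.03  0.81  0.02] twist [ 0.05 -0.04 -0.04]
[ 0.10808757 -0.00026805]
```

View pics/side8c.png

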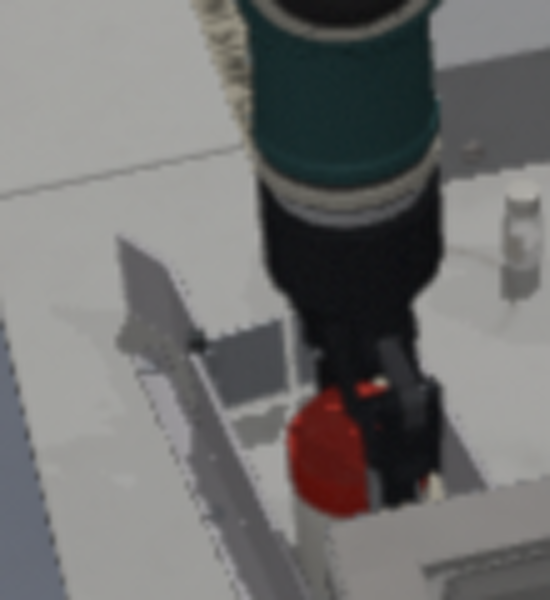

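View pics/top8c.png

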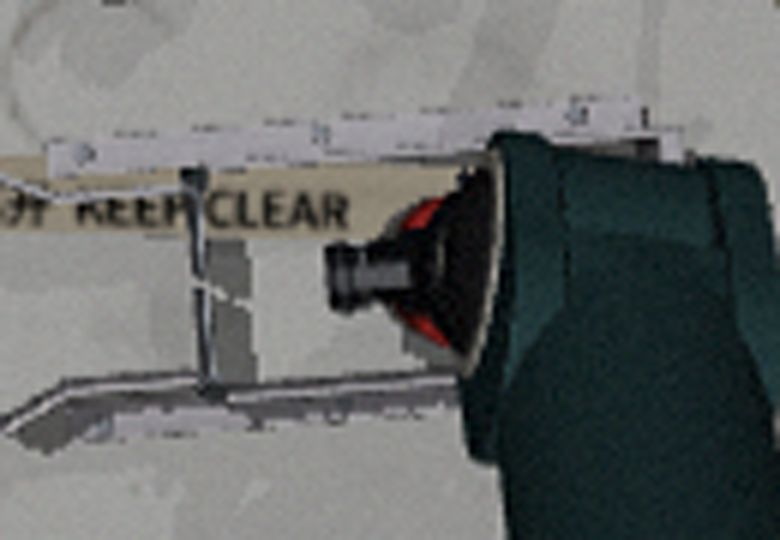

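Emit:
{"method": "apply_moves", "body": {
  "deltas": [
    {"twist":[0,0,0],"translation":[0,0.1,0],"hand":1},
    {"twist":[0,0,0],"translation":[0,0.2,0],"hand":1},
    {"twist":[0,0,0],"translation":[0,0.3,0],"hand":1},
    {"twist":[0,0,0],"translation":[0,0.33,0],"hand":1}
  ]
}}

```text
clock: 16.73
eef_pos: [0.4996, -0.0891, 0.0567]
tool_rot: [-0.0, -0.048, 0.999, 0.0]
ft_force: [-0.5, 2.5, -1.7]
width: 0.0627
```

```bash
python3 -c "
from h import *
go(lane2w(np.load('lane.npy'),(.1,0,.0565)));print(lane())"
```

```text
t 16.73 pos [ 0.4996 -0.0891  0.0567] F [-0.52  2.47 -1.69] w 0.0627
delta cm [-0.03  0.53  0.02] twist [ 0.01 -0.03 -0.06]
[ 0.10526556 -0.00025792]
```

Emit:
{"method": "apply_moves", "body": {
  "deltas": [
    {"twist":[0,0,0],"translation":[0,0.06,0],"hand":1},
    {"twist":[0,0,0],"translation":[0,0.12,0],"hand":1},
    {"twist":[0,0,0],"translation":[0,0.12,0],"hand":1}
  ],
  "force": 20
}}

```text
clock: 17.1
eef_pos: [0.4994, -0.0883, 0.0567]
tool_rot: [-0.0, -0.048, 0.999, -0.0]
ft_force: [-0.2, 1.2, -1.6]
width: 0.0629
```

Emit:
{"method": "apply_moves", "body": {
  "deltas": [
    {"twist":[0,0,0],"translation":[0,0,0],"hand":0.3},
    {"twist":[0,0,0],"translation":[0,0,0],"hand":-0.3},
    {"twist":[0,0,0],"translation":[0,0,0],"hand":-0.8},
    {"twist":[0,0,0],"translation":[0,0,0],"hand":-1},
    {"twist":[0,0,0],"translation":[0,0,0],"hand":-1}
  ]
}}

```text
clock: 17.73
eef_pos: [0.4996, -0.0885, 0.0568]
tool_rot: [-0.0, -0.048, 0.999, -0.0]
ft_force: [-0.9, 0.4, -0.6]
width: 0.0852
```

```bash
python3 -c "
from h import *
go(lane2w(np.load('lane.npy'),(.1,0,.15)));print(lane())
for n in('side','top'):
    cv2.imwrite(f'pics/{n}9.png',imaging.get_image(n)[:,:,::-1])
crop('pics/side9.png','pics/side9c.png',230,210,110,120,5)
"
```

```text
t 17.73 pos [ 0.4996 -0.0885  0.0568] F [-0.88  0.41 -0.58] w 0.0852
delta cm [-0.01  0.46 -9.32] twist [-0.02 -0.01 -0.09]
[ 0.10467466 -0.00015517]
```

View pics/side9c.png

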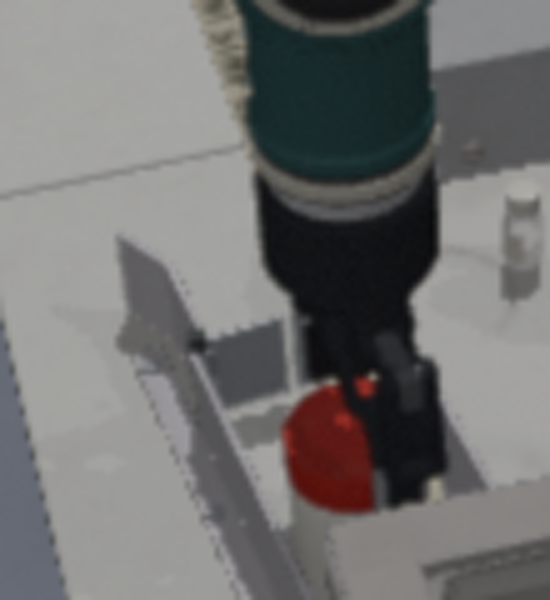

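Released; now straight up, then back toward the base and clear.

Emit:
{"method": "apply_moves", "body": {
  "deltas": [
    {"twist":[0,0,0],"translation":[0,0,-0.6],"hand":-1},
    {"twist":[0,0,0],"translation":[0,0,-1.8],"hand":-1},
    {"twist":[0,0,0],"translation":[0,0,-4],"hand":-1},
    {"twist":[0,0,0],"translation":[0,0,-7],"hand":-1},
    {"twist":[0,0,0],"translation":[0,0,-11],"hand":-1}
  ]
}}

```text
clock: 18.45
eef_pos: [0.4991, -0.0883, 0.1681]
tool_rot: [-0.001, -0.048, 0.999, -0.0]
ft_force: [0.5, -1.2, -0.6]
width: 0.0854
```

Emit:
{"method": "apply_moves", "body": {
  "deltas": [
    {"twist":[0,0,0],"translation":[0,3,-3],"hand":-1},
    {"twist":[0,0,0],"translation":[1,7,-5],"hand":-1},
    {"twist":[0,0,0],"translation":[2,12,-5],"hand":-1},
    {"twist":[0,0,0],"translation":[3,17,-5],"hand":-1},
    {"twist":[0,0,0],"translation":[3,21,-5],"hand":-1}
  ]
}}

```text
clock: 19.08
eef_pos: [0.4482, 0.1196, 0.2193]
tool_rot: [0.0, -0.049, 0.999, 0.0]
ft_force: [0.2, -0.3, -0.2]
width: 0.0851
```

Emit:
{"method": "apply_moves", "body": {
  "deltas": [
    {"twist":[0,0,0],"translation":[0,3,0],"hand":-1},
    {"twist":[0,0,0],"translation":[0,6,0],"hand":-1},
    {"twist":[0,0,0],"translation":[0,8,0],"hand":-1},
    {"twist":[0,0,0],"translation":[0,8,0],"hand":-1}
  ]
}}

```text
clock: 19.58
eef_pos: [0.4401, 0.2006, 0.2201]
tool_rot: [0.001, -0.05, 0.999, 0.0]
ft_force: [0.4, -0.6, 0.2]
width: 0.0856
```

```bash
python3 -c "
from h import *
go([.45,.2,.2])
for n in('side','top'):
    cv2.imwrite(f'pics/{n}10.png',imaging.get_image(n)[:,:,::-1])
crop('pics/side10.png','pics/side10c.png',230,210,110,120,5)
crop('pics/top10.png','pics/top10c.png',310,240,140,90,5)
"
```

```text
t 19.57 pos [0.4401 0.2006 0.2201] F [ 0.44 -0.57  0.19] w 0.0856
delta cm [-0.98 -0.16  2.01] twist [0.03 0.08 0.17]
```

View pics/side10c.png

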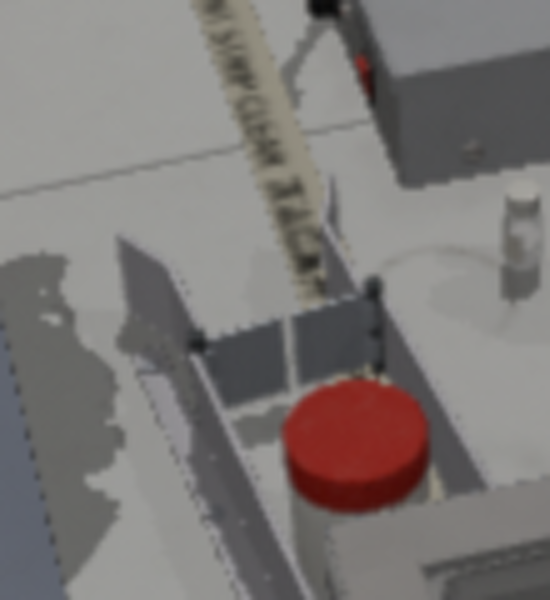

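View pics/top10c.png

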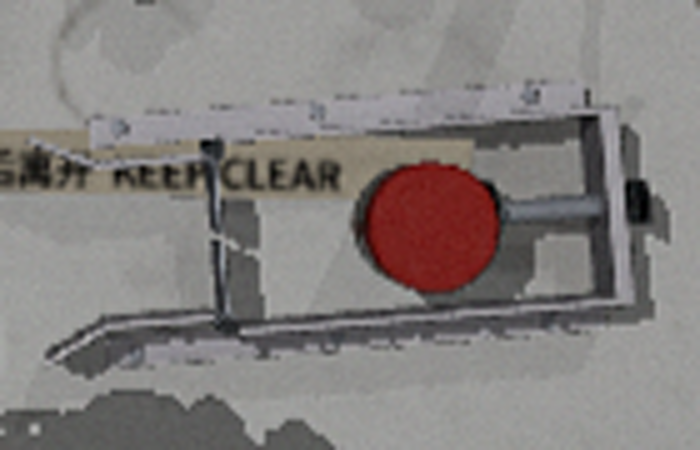

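View pics/top10.png

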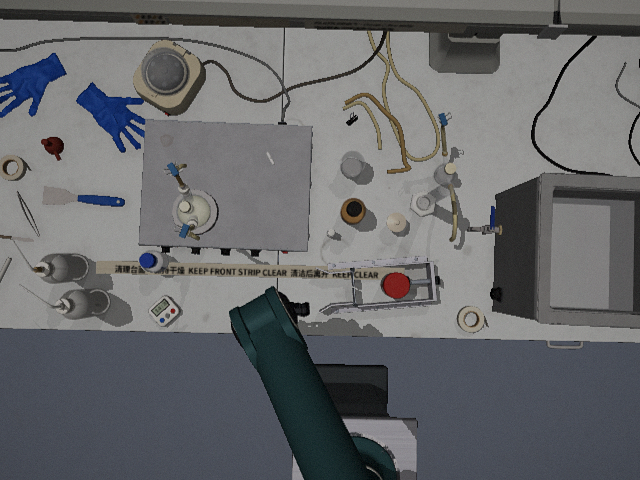

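The final pictures show the jar standing upright against the pad (top view, about pixel (397, 286)). The leaves are in line and shut, with the slit at about (353, 292), the bystanders are where they were, and the arm is clear.

```bash
python3 -c "
from station import order
print(order.finish_job())"
```

```text
the job is handed in; nothing more can be done
None
```

The jar is standing in the bay against the pad, with the gate shut behind it, and the job was handed in at about 19.7 s of the 67 s allowed.

- **Getting there:** I gripped the jar by the lid with the jaws in line with the lane, carried it about 2 mm off the bench to the front of the mouth and set it down. I then slid it in on the bench through both leaves. The highest along-lane force I read was 9.5 N, during the gate passage.
- **Seating:** I felt the pad at a jar centre about 104 mm past the gate. I pressed until the pad had given about 4 mm, at 5 to 6 N, and held that for more than 1 s. I then eased back until the force was about 1 N, released, and withdrew straight up.
- **Last checks:** The final pictures show the jar upright against the pad, both leaves shut, the arm clear and the bystanders apparently where they were.
- **Disagreements:**
  - The two cameras put the lane about 5 mm apart along its length. I relied on touch there, and sideways the jar was within about 1 mm of the lane's middle.
  - While sliding, the downward force swung between pressing lightly on the bench (up to about 4 N) and partly carrying the jar's weight. At two points, near the mouth and just past the gate, it read about the jar's own weight, so the jar may have been barely touching the bench there.

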